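Tap the stand's wedge tight under the leaning pegboard

TASK

The small pegboard is leaning in its stand because the wooden wedge at its foot has worked loose. Pick up the hammer by its handle and tap the wedge in lengthwise by its thick end, with several light taps (never harder than about 25 N) and drawing the hammer back between them, until it will go no further and the panel stands upright, gripped tight; use the hammer for this, keeping hands off the wedge and both hand and hammer off the panel. Then lay the hammer gently down flat on the cabinet top, clear of the stand, and leave the bowl, the spoon and the fan where they are.

Things in the scene. Friction and masses are not known exactly. Their poses are not given: they have to be found in the camera images.
- hammer: Small hammer, about 320 g, on its side: steel head 100 mm long, round flat face (26 mm) one end, thin peen the other; wooden handle. Origin on the underside, below the crossing of head and handle axes, both 13 mm above it. x along the head, out of the face; handle along -y, 225 mm long, its neck (y -15 to -135 mm) 22 mm wide in x, 18 mm high, the end 26 x 26 mm. z up. Balances at y = -27 mm.
- hammer_face (a point): Centre of the hammer's round striking face: 46 mm along the hammer's x from the head's centre, 13 mm above its underside. Axes of the hammer.
- hammer_grip (a point): A good place to grip: on the handle's axis, 55 mm from the head's axis, 13 mm above the underside. The fingers close along the hammer's x, over the 22 mm width. Axes of the hammer.
- wedge: Plain beech wedge, 130 mm long, 34 mm high, 9 mm thick at the tip and 22 mm at the butt (taper 1 in 10), about 50 g, started loosely in the stand's slot, on its base board. Origin on its underside, under the middle of the butt end. x runs along the slot to the tip, the way it is driven; z up.
- wedge_butt (a point): Centre of the wedge's flat butt end (22 mm wide, 34 mm high), the end that is struck: 17 mm above the wedge's underside, 31 mm above the cabinet top. Axes of the wedge.
- stand: Fixed beech stand: base board 14 mm thick, x = -100 to 240, y = -55 to 55 mm, and on it two cheeks 30 mm high that form the slot: straight rear cheek at y = 18 to 40, x = 0 to 240 mm; front cheek, tapered inside like the wedge, at y about -6 to -49, x = 0 to 130 mm. Origin on the cabinet top under the slot's mouth; x runs into the slot, z up.
- slot_mouth (a point): Slot's mouth, 31 mm up; axes of the stand. The front cheek is screwed on up to 2.2 mm nearer or farther, so the wedge stops with its butt anywhere 7 to 57 mm outside the mouth (it starts 81 to 89 mm outside): only feel tells. Sliding in it resists with 0 to 8 N; when the panel is upright the resistance climbs steeply. Tight: a firm tap of about 15 N no longer moves it on.
- panel: Pegboard panel in a pine frame, 240 x 200 mm, 18 mm thick, 0.7 kg, comb and hair clip on its pegs; stands between wedge and rear cheek. Origin: pivot at the end of its lower rear edge, at x = 0, y = 18, z = 15 mm of the stand; x along the stand's x, z up the panel. It starts leaning 0.05 rad towards the wedge; upright (z vertical) it bears on the rear cheek and goes no farther.
- bowl: Green ceramic bowl, 120 mm across, 55 mm high; origin under its centre. To be left alone.
- spoon: Stainless steel spoon, 180 mm long, lying flat; origin near its middle, x along it. To be left alone.
- fan: Closed folding fan of bamboo, 215 x 18 x 20 mm, lying flat; origin under its middle, x along it. To be left alone.
Not all that is in view belongs to the job. What is shaped like the wedge but turquoise is not meant.

How it is judged:
By the outcome, as a careful person would: the job done as asked, in the order asked, and still so for the second after the job is handed in, with the robot touching nothing.
It also fails if it takes over 67 s, if anything falls off the work surface, if the arm or the gripper's body presses on something with over 40 N, if the wrist force passes 120 N, or if a joint passes its speed limit or range.

ROBOT

A 6-joint arm with a two-finger parallel gripper is mounted at the origin on the work surface. World frame = base frame: x ahead of the robot, y to its left, z up, the work surface at z = 0. Lengths are in mm, angles in rad, forces in N, time in s.
With the tool pointing down it reaches from about 350 to 775 mm from the base axis. Payload 5.5 kg.
Tool frame: the origin (TCP) lies between the finger pads; the fingertips stand 11 mm ahead of it and the grasp point (between the pads) lies 8 mm behind it; y points along the fingers, x is the direction in which the jaws open and shut, and the axes are right-handed (so a half turn about y gives the same grasp; the last joint's range is limited). The gripper opens to 85 mm and grips with 20 to 120 N. Pads are 22 mm wide; open, the fingers measure 114 mm over their backs; the gripper's body (76 mm by 85 mm) begins 54 mm behind the grasp point. The pads swing forward as they close: fully open they stand 13 mm farther back than shut.
Start: joints at [-1.255, 0.313, 0.046, 1.304, 0, 1.431], TCP at [253.106, -516.341, 242.323] pointing down, gripper open.
Joint ranges: [-2.76, 2.76], [-0.86, 1.69], [-1.03, 1.26], [-2.2, 2.34], [-1.47, 1.5], [-3.14, 3.14]. Speed limits (rad/s): [2.57, 2.57, 3.14, 3.14, 3.14, 3.14].

INTERFACE

Orientations are given as [roll, pitch, yaw] about the fixed x, y, z axes, in that order (R = Rz(yaw) Ry(pitch) Rx(roll)).
In Python, from bench import env gives the robot as it stands. The module is installed in compiled form; this text tells all that it offers.
- The arm moves only by the tool step_arm, never from a script. Its argument "moves" is text: rows parted by semicolons, each of 5 numbers parted by spaces: the opening, from -1 (shut) to 1 (fully open), so that 0 is half open, then the shift along the tool's x, y, z in m, then the turn about the tool's y in degrees. A call has 1 to 12 rows; each row is the pose to reach, as a shift and turn from the pose commanded when the call began, along the tool's axes at that moment; what a row does not reach only later rows make up. A row lasts 1/12 s, in which the tool goes at most 41.7 mm and 7.16 degrees, less where a joint would pass 70% of its speed; a pose out of reach is approached as far as the arm can. A call with a gripper value outside its range is refused whole. The fingers move at their own pace and stop on an object; "newtons" is the grip in N (left out, the last holds). Time passes only in rows, so rows that repeat a pose let the fingers close. It gives the time, the measured TCP pose, the force and the opening at its end, in the units of the state.
- env.get_state(): the state, without advancing time (a new reading comes with each control period).
- env.get_image(name): name is "scene" or "top" or "wrist"; returns a dict with "pixels" (400x640x3 uint8, red, green, blue), "vfov" (degrees; the focal length in pixels is half the picture's height over the tangent of half this angle, whatever the lens; pixels are square), "cx", "cy" (the principal point, pixels), "xyz" and "rotation" of the camera in the world. Camera axes: x right, y down, z forward; pixel columns grow to the right and rows downward; lengths in mm; the calibration is good to about 2 mm. The wrist camera is an equidistant fisheye: a pixel r from the principal point sees the ray r / f radians off the axis. A picture is of the moment at which its call begins. There is no depth.
- env.hand_in(): hands the job in, once; it reports no verdict.
Trained networks look in the newest picture that a camera, given by its name, has taken for a name from the list of things; names that differ only in an ending like _2 or _b are one class to them, and where a whole thing is asked for, a point or a joint stands for the part that bears it (a point fixed in the world has none). Each returns a list of dicts, best first, with "conf" (0 to 1); they miss things now and then, are a little off and sometimes report something else, mostly with a low value. They report only what shows in the picture. A call takes as long as a camera call. They do not tell look-alikes from the thing itself.
- env.boxes_of(name, camera): "point" ([x, y, z] in mm, in world coordinates, good to about 4 mm: the middle of the surface that is visible of it).
- env.outline_of(name, camera): "pixels" (400x640 bool, what is visible of it).
The state is a dict: "t": time; "q": joint angles; "joint_velocities": joint speeds; "joint_efforts": joint torques, N m; "eef_pos": TCP position; "ee_rot": TCP orientation; "contact_force": force on the tool from outside, world axes, zero at the start; "torque": the same for the moment, N m; "width": finger opening in mm.
Only numpy, scipy, OpenCV 4.12 (cv2) and the standard library are available. Lean on these libraries where they do the work, as an engineer would, in place of code of your own. Each camera call takes 0.05 s, during which the arm holds its last target.

## Working session

There is one attempt and no reset: what is moved stays moved. The work goes in short steps, Python scripts to look and compute and a tool call to move; the robot and the scene stay as the last step left them, time stands still between calls to the robot, and variables do not carry over. Pictures are saved under pics/ and viewed, and the job is handed in when it is done.

Besides the shell and the picture viewer there is one more tool, called after "Request:" as name(argument=value, ...), one argument or row to a line, values as JSON. step_arm: Moves the arm, as the interface text tells. Its arguments: {"type":"object","properties":{"moves":{"type":"string"},"newtons":{"type":"number"}},"required":["moves"]}

```bash
mkdir -p pics; ls; cat > h.py <<'E'
import numpy as np, cv2
from bench import env
def shot(c,fn,crop=None,scale=1):
    im=env.get_image(c); p=im["pixels"]
    if crop: x0,y0,x1,y1=crop; p=p[y0:y1,x0:x1]
    if scale!=1: p=cv2.resize(p,None,fx=scale,fy=scale,interpolation=cv2.INTER_CUBIC)
    cv2.imwrite("pics/"+fn,p[:,:,::-1].copy()); return im
def f(im): return 200/np.tan(np.radians(im["vfov"])/2)
def ray(im,u,v):
    d=np.array([(u-im["cx"])/f(im),(v-im["cy"])/f(im),1.]); return np.array(im["rotation"])@d
def onz(im,u,v,z):
    r=ray(im,u,v);o=np.array(im["xyz"]); return o+r*(z-o[2])/r[2]
def proj(im,p):
    c=np.array(im["rotation"]).T@(np.array(p)-np.array(im["xyz"])); return c[:2]/c[2]*f(im)+[im["cx"],im["cy"]]
E
python3 - <<'E'
from h import *
for c in("scene","top","wrist"):
    im=shot(c,c+"0.png"); print(c,im["vfov"],im["cx"],im["cy"],im["xyz"],np.round(im["rotation"],3).tolist())
for n in("hammer","wedge","stand","panel","bowl","spoon","fan","hammer_face","hammer_grip","wedge_butt"):
  for c in("scene","top"):
    print(n,c,[(np.round(d["point"],0).tolist(),round(d["conf"],2)) for d in env.boxes_of(n,c)])
print(env.get_state())
E
```

```text
pics
scene 54.79556788194052 311.9114211173279 201.3636133027138 [ 950.31579574 -393.45357779  915.80639013] [-2.565, -0.014, 0.871]
top 42.88741254848362 308.68266813850886 198.1393427913551 [ 407.91436252  -10.83222172 1411.7150446 ] [-3.03, -0.008, -1.6]
wrist 65.70646984690485 319.03651308901857 198.94046561918606 [ 324.35837332 -481.91265599  372.50352286] [2.83, 0.002, -1.116]
hammer scene [([425.0, -197.0, 22.0], 0.63)]
hammer top [([423.0, -170.0, 24.0], 0.67)]
wedge scene [([690.0, -86.0, 36.0], 0.98), ([640.0, 156.0, 45.0], 0.93), ([362.0, 135.0, 28.0], 0.81)]
wedge top [([689.0, -84.0, 35.0], 0.83), ([642.0, 156.0, 45.0], 0.68), ([355.0, 145.0, 40.0], 0.59), ([747.0, 129.0, 16.0], 0.32)]
stand scene [([811.0, 114.0, 90.0], 0.78)]
stand top [([751.0, 132.0, 14.0], 0.78)]
panel scene [([806.0, 120.0, 152.0], 0.74)]
panel top [([784.0, 127.0, 180.0], 0.92)]
bowl scene [([694.0, -254.0, 26.0], 0.91), ([605.0, -487.0, 6.0], 0.62)]
bowl top [([713.0, -264.0, 25.0], 0.64), ([421.0, -172.0, 25.0], 0.33)]
spoon scene [([606.0, -487.0, 7.0], 0.72)]
spoon top [([603.0, -480.0, 2.0], 
[... 550 characters left out ...]
0.62)]
{'t': 1.15, 'q': array([-1.25457316e+00,  3.13143020e-01,  4.61235898e-02,  1.30359257e+00,
        1.45922836e-05,  1.43122506e+00]), 'joint_velocities': array([ 1.31697835e-04,  6.39802126e-05,  5.51440430e-04,  3.17159684e-04,
        1.31822614e-03, -1.56957676e-03]), 'joint_efforts': array([ 8.84033761e-04, -4.80479515e+01,  2.98814052e+01,  4.35019983e-04,
       -1.66987470e-04,  1.23511083e-05]), 'eef_pos': array([ 253.12811934, -516.34631658,  242.36529511]), 'ee_rot': array([-1.57080752e+00, -1.84561562e-04, -1.11500189e+00]), 'contact_force': array([-0.33154595,  0.34808725, -0.20309093]), 'torque': array([-0.04258111,  0.00804254, -0.02391961]), 'width': 85.43162755345816}
```

```bash
sed -i 's/np.array(im\["rotation"\])/Rm(im["rotation"])/g' h.py; cat >> h.py <<'E'
from scipy.spatial.transform import Rotation as Ro
def Rm(r): return Ro.from_euler("xyz",r).as_matrix()
E
echo
```

```text
(no output)
```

View pics/top0.png

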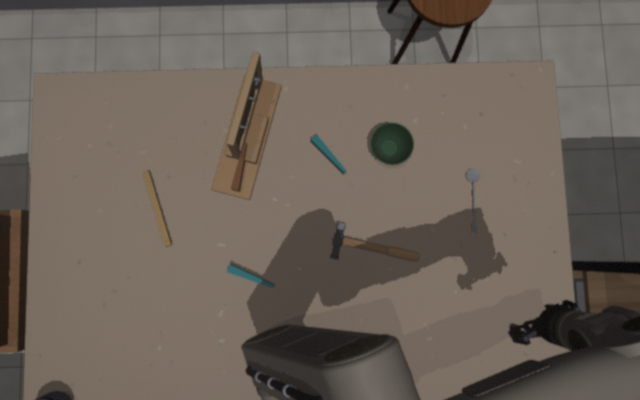

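View pics/scene0.png

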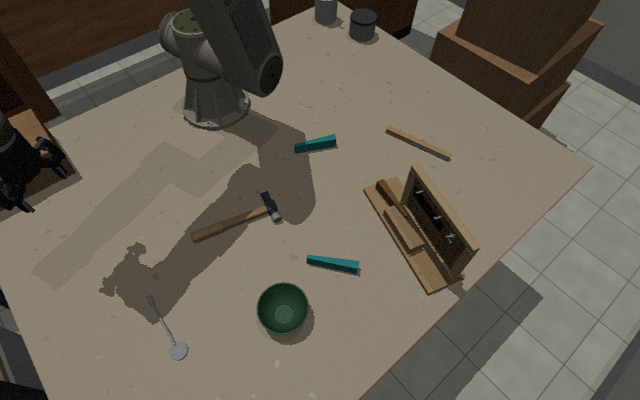

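```bash
python3 - <<'E'
from h import *
import numpy as np
a=cv2.imread("pics/top0.png"); b=cv2.imread("pics/scene0.png")
c=np.hstack([cv2.resize(a[210:270,320:430],(770,420),interpolation=cv2.INTER_CUBIC)])
cv2.imwrite("pics/hamtop.png",c)
cv2.imwrite("pics/hamsc.png",cv2.resize(b[180:250,185:295],(770,490),interpolation=cv2.INTER_CUBIC))
cv2.imwrite("pics/sttop.png",cv2.resize(a[45:205,200:300],(375,600),interpolation=cv2.INTER_CUBIC))
cv2.imwrite("pics/stsc.png",cv2.resize(b[155:300,355:485],(538,600),interpolation=cv2.INTER_CUBIC))
E
```

```text
(no output)
```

View pics/hamtop.png

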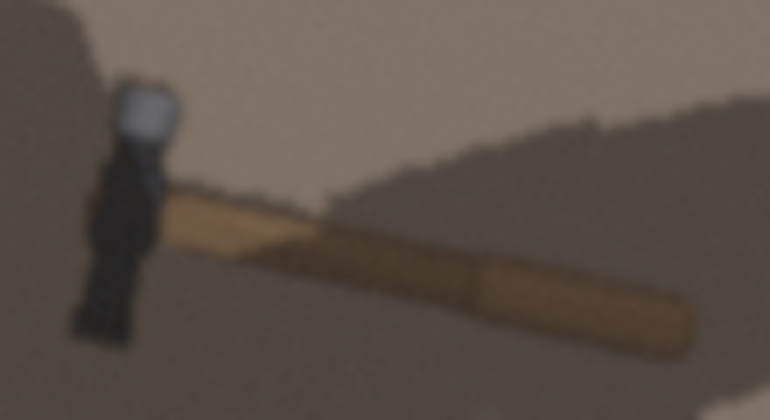

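View pics/hamsc.png

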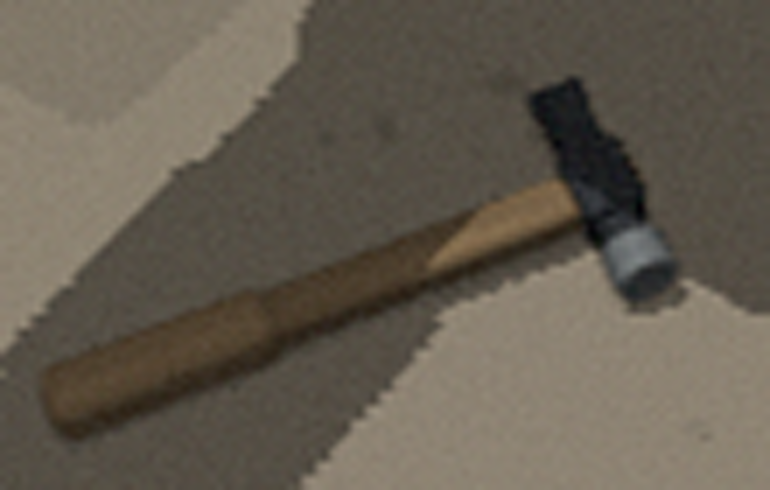

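View pics/sttop.png

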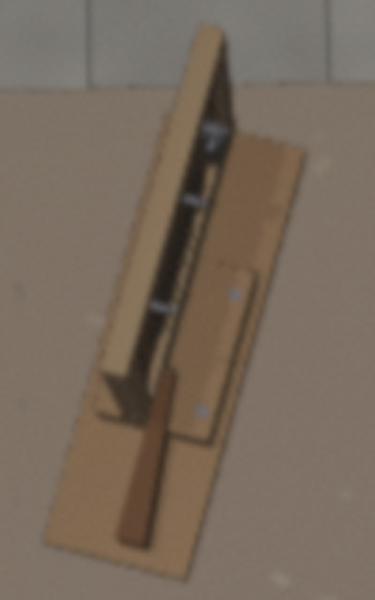

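View pics/stsc.png

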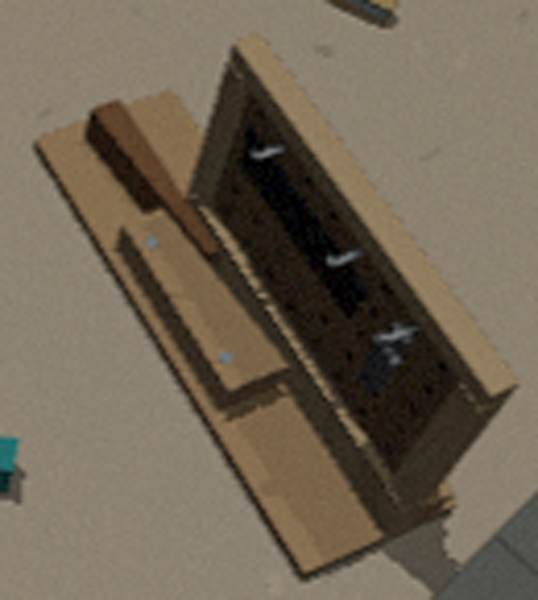

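```bash
cat > fit.py <<'E'
from h import *
from scipy.optimize import least_squares
top=dict(vfov=42.88741254848362,cx=308.68266813850886,cy=198.1393427913551,xyz=[407.91436252,-10.83222172,1411.7150446])
E
python3 - <<'E'
from h import *
from scipy.optimize import least_squares
T=env.get_image("top");S=env.get_image("scene")
import pickle; pickle.dump((T,S),open("cams.pkl","wb"))
def fit(obs,x0):
    def res(p,full=False):
        c,s=np.cos(p[2]),np.sin(p[2]);r=[]
        for im,m,uv in obs:
            w=[p[0]+c*m[0]-s*m[1],p[1]+s*m[0]+c*m[1],m[2]]; r+=list(proj(im,w)-uv)
        return np.array(r)
    q=least_squares(res,x0,loss="soft_l1"); print(np.round(q.x,3),np.round(res(q.x).reshape(-1,2),1).tolist()); return q.x
st=fit([(T,(-100,55,14),(211.5,189.8)),(T,(-100,-55,14),(249.9,199.7)),(T,(240,-55,14),(281.3,85)),(T,(0,-49,44),(256.5,162.9)),(T,(130,-49,44),(268.5,117.5)),
 (S,(-100,55,14),(395.6,177.2)),(S,(-100,-55,14),(363.9,189.6)),(S,(240,-55,14),(428.7,293.2))],[700,130,-.25])
hm=fit([(T,(46,0,20),(341.4,222)),(T,(-54,0,13),(334.3,258.3)),(T,(0,-225,13),(418.6,256.4)),(S,(0,-225,13),(192.9,237.4)),(S,(-54,0,13),(264.3,193.1)),(S,(46,0,13),(278.3,220.7))],[420,-80,-.2])
for im,uvs in((T,[(231.5,189),(240,190.9)]),(S,[(378,181.1),(384,179.4)])):
  for uv in uvs:
    w=onz(im,*uv,48)[:2]-st[:2];c,s=np.cos(st[2]),np.sin(st[2]); print("wedge corner in stand",c*w[0]+s*w[1],-s*w[0]+c*w[1])
s0=env.get_state();print(s0["t"],s0["eef_pos"],s0["ee_rot"])
E
```

```text
[ 6.76961e+02  1.60261e+02 -2.81000e-01] [[-0.0, -0.3], [0.0, -0.3], [0.1, -1.2], [-0.3, -0.6], [0.1, -0.4], [-0.2, -1.7], [-1.7, -1.8], [-0.5, -0.1]]
[ 4.51983e+02 -1.03502e+02 -2.51000e-01] [[0.1, -0.4], [-0.8, -0.8], [-0.5, -0.1], [-1.2, 0.7], [-0.2, -0.7], [-0.4, -0.6]]
wedge corner in stand -87.96957886211422 -4.073540296761859
wedge corner in stand -87.21872851323982 -27.607588504544918
wedge corner in stand -83.09327031289055 -18.953616995523312
wedge corner in stand -81.55293188218607 -0.6178352846234354
1.25 [ 253.08963315 -516.32095081  242.30116095] [-1.57080083e+00 -4.04780947e-05 -1.11503680e+00]
```

Request:
step_arm(
  moves="0.3 -0.02 0.01 0.027 -4; 0.3 -0.045 0.02 0.06 -9; 0.3 -0.07 0.025 0.09 -14; 0.3 -0.095 0.03 0.127 -19; 0.3 -0.12 0.04 0.16 -24; 0.3 -0.145 0.05 0.194 -29; 0.3 -0.17 0.055 0.227 -34; 0.3 -0.195 0.06 0.26 -39; 0.3 -0.22 0.07 0.294 -44; 0.3 -0.24 0.08 0.32 -49; 0.3 -0.245 0.082 0.328 -49.5; 0.3 -0.245 0.082 0.328 -49.5",
  newtons=110,
)

```text
t: 2.25
eef_pos: [440.1, -149.2, 159.6]
ee_rot: [-1.57, 0.001, -0.246]
contact_force: [-0.1, -0.4, -0.5]
width: 55.2
```

```bash
python3 - <<'E'
from h import *
im=shot("wrist","w1.png"); print(im["xyz"],im["rotation"],im["vfov"],im["cx"],im["cy"])
s=env.get_state();print(s["t"],s["eef_pos"],s["ee_rot"],s["width"],s["contact_force"])
E
```

```text
[460.10981053 -73.42009709 290.62902497] [ 2.83062591e+00  1.60040290e-03 -2.47237006e-01] 65.70646984690485 319.03651308901857 198.94046561918606
2.3 [ 439.97935025 -150.90119727  160.10072946] [-1.57117025e+00  5.86828950e-04 -2.48442033e-01] 55.51082648691877 [ 0.02979201 -0.09042354 -0.23774113]
```

View pics/w1.png

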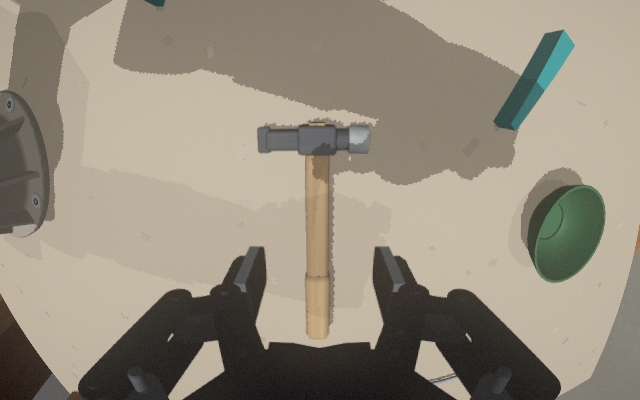

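```bash
cat >> h.py <<'E'
def fray(im,u,v):
    F=f(im); a=(u-im["cx"]);b=(v-im["cy"]); r=np.hypot(a,b); th=r/F
    d=np.array([np.sin(th)*a/r,np.sin(th)*b/r,np.cos(th)]); return Rm(im["rotation"])@d
def fonz(im,u,v,z):
    r=fray(im,u,v);o=np.array(im["xyz"]); return o+r*(z-o[2])/r[2]
E
python3 - <<'E'
from h import *
im=dict(xyz=[460.10981053,-73.42009709,290.62902497],rotation=[2.83062591,.0016,-.247237],vfov=65.70646984690485,cx=319.03651308901857,cy=198.94046561918606)
for n,uv,z in(("face",(370,139),13),("peen",(258,140),13),("neck by head L",(305,157),13),("neck R",(329,157),13),("end",(317,338),13),("trans",(317,278),22)):
    print(n,np.round(fonz(im,*uv,z),1))
E
```

```text
face [ 496.5 -115.9   13. ]
peen [397.8 -91.7  13. ]
neck by head L [ 435.3 -117.9   13. ]
neck R [ 456.4 -123.3   13. ]
end [ 392.7 -328.6   13. ]
trans [ 415.9 -238.4   22. ]
```

Request:
step_arm(
  moves="0.3 0 0.03 0 0; 0.3 0 0.06 0 0; 0.3 0 0.09 0 0; 0.3 0 0.115 0 0; 0.3 0 0.13 0 0; 0.3 0 0.138 0 0; 0.3 0 0.143 0 0; 0.3 0 0.145 0 0; 0.3 0 0.145 0 0",
)

```text
t: 3.05
eef_pos: [440.2, -152.9, 15.8]
ee_rot: [-1.571, -0.001, -0.252]
contact_force: [0.5, 0.2, 0.1]
width: 55.7
```

Request:
step_arm(
  moves="-1 0 0 0 0; -1 0 0 0 0; -1 0 0 0 0; -1 0 0 0 0; -1 0 0 0 0; -1 0 0 0 0; -1 0 0 0 0; -1 0 0 0 0",
  newtons=110,
)

```text
t: 3.72
eef_pos: [439.6, -152.1, 16.5]
ee_rot: [-1.572, -0.0, -0.251]
contact_force: [-4.2, -0.5, 10.0]
width: 19.4
```

```bash
python3 - <<'E'
from h import *
im=shot("wrist","w2.png")
s=env.get_state();print(s["t"],s["eef_pos"],s["ee_rot"],s["width"],s["contact_force"],s["torque"])
E
```

```text
3.7667 [ 439.57503009 -152.05892774   16.46240953] [-1.57177496e+00 -1.84392614e-04 -2.51060623e-01] 19.56743391340452 [-3.92373787 -0.30494313  9.54809605] [ 0.17187094  0.85374721 -0.06507471]
```

View pics/w2.png

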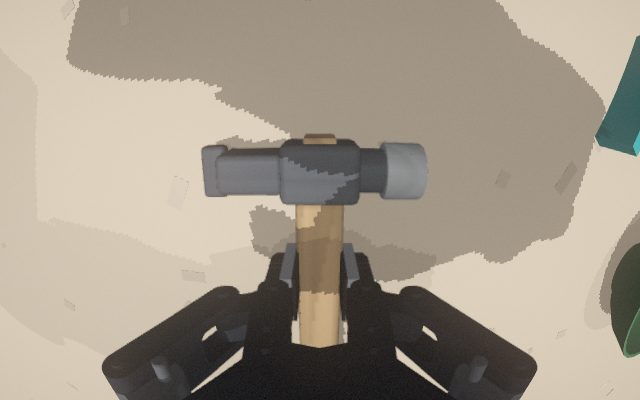

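Request:
step_arm(
  moves="-0.2 0 0 0 0; -0.2 0 0 0 0; -0.2 0 0 0 0; -0.2 0 0.002 0 0; -0.2 0 0.003 0 0; -0.2 0 0.003 0 0; -0.2 0 0.003 0 0",
)

```text
t: 4.35
eef_pos: [439.6, -151.9, 12.1]
ee_rot: [-1.571, 0.0, -0.251]
contact_force: [0.4, -0.3, -0.4]
width: 33.9
```

Request:
step_arm(
  moves="-1 0 0 0 0; -1 0 0 0 0; -1 0 0 0 0; -1 0 0 0 0; -1 0 0 0 0; -1 0 0 0 0; -1 0 0 0 0",
  newtons=110,
)

```text
t: 4.93
eef_pos: [439.8, -152.0, 12.6]
ee_rot: [-1.571, -0.0, -0.251]
contact_force: [-1.3, 1.1, 5.3]
width: 20.1
```

Request:
step_arm(
  moves="-1 0 -0.004 0 0; -1 0 -0.01 0 0; -1 0 -0.02 0 0; -1 0 -0.035 0 0; -1 0 -0.055 0 0; -1 0 -0.07 0 0; -1 0 -0.08 0 0; -1 0 -0.08 0 0; -1 0 -0.08 0 0",
)

```text
t: 5.68
eef_pos: [440.0, -152.1, 92.6]
ee_rot: [-1.571, -0.001, -0.251]
contact_force: [-0.4, -0.1, -4.6]
width: 19.8
```

```bash
python3 - <<'E'
from h import *
im=shot("wrist","w3.png");b=shot("scene","s3.png",(150,120,330,260),4)
s=env.get_state();print(s["t"],s["eef_pos"],s["ee_rot"],s["width"],s["contact_force"],s["torque"])
E
```

```text
5.7833 [ 439.14497571 -151.63362814   91.51131079] [-1.57053852e+00  1.32969814e-03 -2.51058142e-01] 19.80400995877829 [ 0.19514906  0.37325119 -4.1338911 ] [-0.07775604  0.04152828  0.00676978]
```

View pics/w3.png

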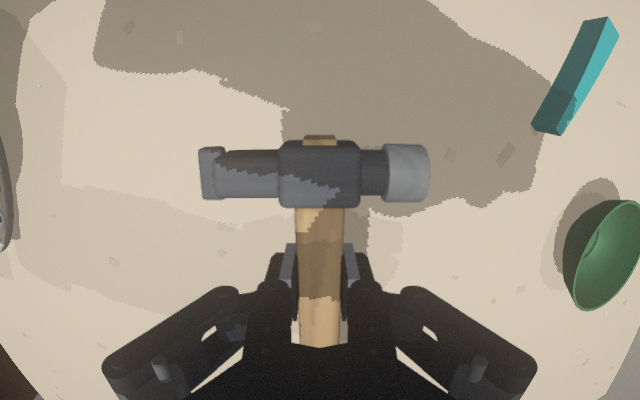

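View pics/s3.png

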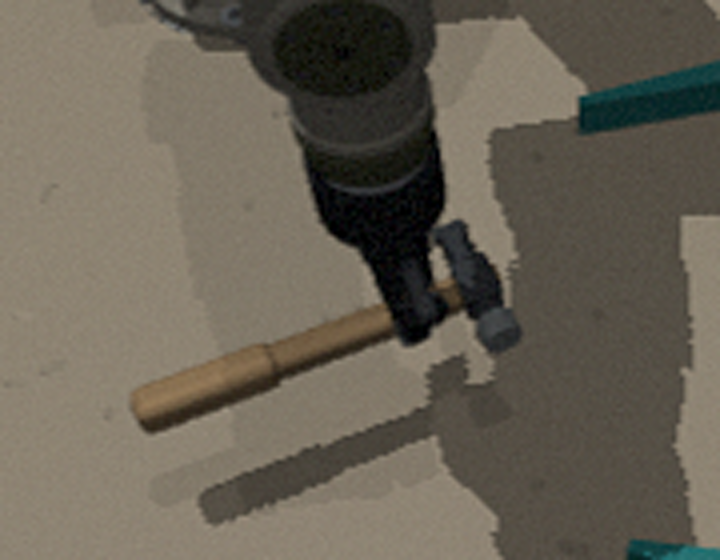

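Request:
step_arm(
  moves="-1 0 0 0.01 0; -1 -0.001 0 0.03 0; -1 -0.002 0 0.06 0; -1 -0.003 0 0.095 0.3; -1 -0.004 0 0.13 0.6; -1 -0.006 0 0.165 0.9; -1 -0.007 0 0.2 1.2; -1 -0.008 0 0.235 1.5; -1 -0.009 0 0.265 1.7; -1 -0.01 0 0.29 1.7; -1 -0.01 0 0.305 1.7; -1 -0.01 0 0.305 1.7",
)

```text
t: 6.78
eef_pos: [505.6, 149.4, 91.2]
ee_rot: [-1.57, 0.001, -0.276]
contact_force: [-0.2, 0.0, -3.8]
width: 19.3
```

```bash
cat > look.py <<'E'
from h import *
import sys,pickle
n=sys.argv[1]
for c in sys.argv[2:]:
    im=shot(c,c[0]+n+".png"); pickle.dump(im,open(c[0]+n+".pkl","wb"))
s=env.get_state();print(s["t"],np.round(s["eef_pos"],1),np.round(s["ee_rot"],3),s["width"],np.round(s["contact_force"],2),np.round(s["torque"],2))
E
python3 look.py 4 wrist top scene
```

```text
6.9333 [504.8 146.   91.3] [-1.572  0.002 -0.28 ] 19.357608522831317 [-0.32 -0.51 -3.88] [-0.09  0.02 -0.02]
```

View pics/w4.png

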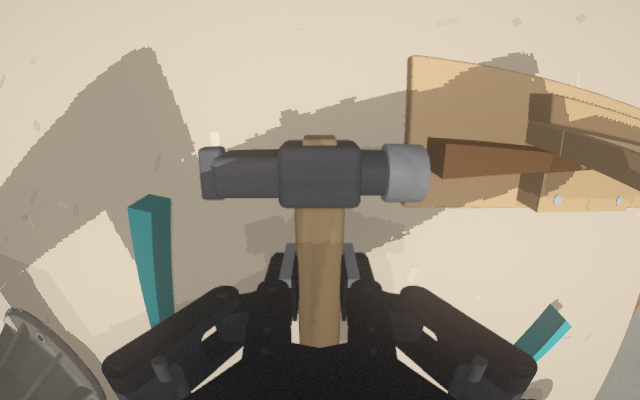

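View pics/t4.png

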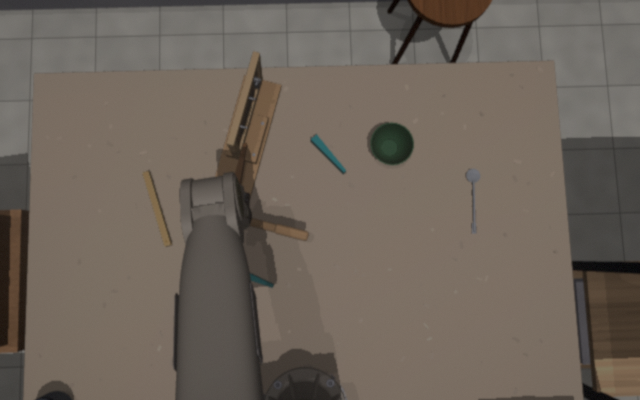

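View pics/s4.png

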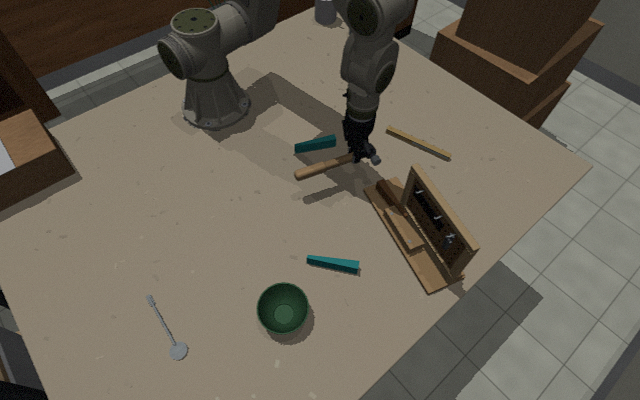

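```bash
python3 - <<'E'
from h import *
import pickle
im=pickle.load(open("w4.pkl","rb"))
cv2.imwrite("pics/w4c.png",cv2.resize(im["pixels"][120:220,370:520,::-1],(750,500),interpolation=cv2.INTER_CUBIC))
def stf(p):
    w=p[:2]-np.array([677,160.3]);c,s=np.cos(-.281),np.sin(-.281);return np.round([c*w[0]+s*w[1],-s*w[0]+c*w[1]],1)
for n,uv,z in(("baseRear",(411,56),14),("baseFront",(405,207),14),("wR",(430,138),48),("wF",(430,179),48),("tip",(588,167),48),
  ("face",(430,172),78.7+13),("peen",(200,174),78.7+13)):
    print(n,stf(fonz(im,*uv,z)))
E
```

```text
baseRear [-99.5  55.1]
baseFront [-98.3 -52.5]
wR [-96.2   2.2]
wF [-94.1 -22.7]
tip [46.4 -8.9]
face [-111.2   -8.6]
peen [-215.4   -9.8]
```

View pics/w4c.png

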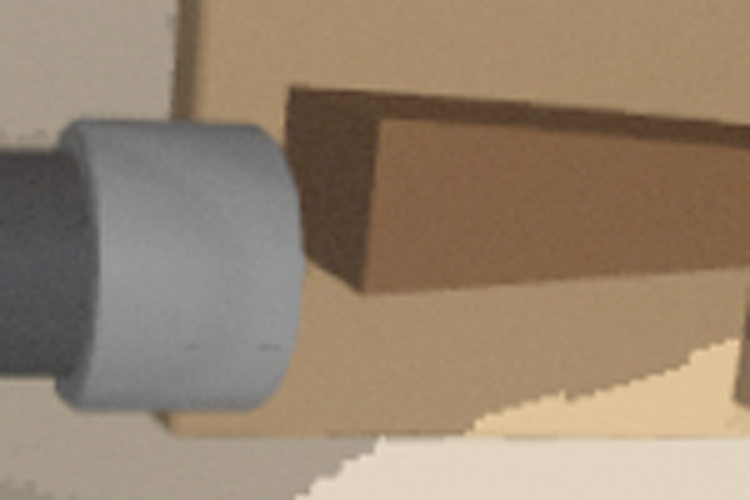

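```bash
python3 - <<'E'
from h import *
import pickle
im=pickle.load(open("w4.pkl","rb"))
def stf(p):
    w=p[:2]-np.array([677,160.3]);c,s=np.cos(-.281),np.sin(-.281);return np.round([c*w[0]+s*w[1],-s*w[0]+c*w[1]],1)
for n,uv,z in(("wR",(445.6,143.6),48),("wF",(442.6,179),48),("wRb",(427.6,137.6),14)): print(n,stf(fonz(im,*uv,z)))
E
```

```text
wR [-85.8  -0.6]
wF [-85.7 -22.5]
wRb [-85.4  -1.2]
```

Request:
step_arm(
  moves="-1 0 0.01 0 0; -1 0 0.025 0 -0; -1 0 0.04 -0.001 0; -1 0 0.05 -0.001 0; -1 0 0.056 -0.001 0; -1 0 0.06 -0.001 0; -1 0 0.06 -0.001 0; -1 0 0.06 -0.001 0",
)

```text
t: 7.6
eef_pos: [505.8, 144.8, 32.4]
ee_rot: [-1.571, -0.0, -0.281]
contact_force: [-0.4, 0.3, -3.5]
width: 19.7
```

```bash
python3 look.py 5 wrist scene; python3 - <<'E'
import cv2
a=cv2.imread("pics/s5.png"); cv2.imwrite("pics/s5c.png",cv2.resize(a[110:270,300:460],(600,600),interpolation=cv2.INTER_CUBIC))
E
```

```text
7.7 [506.3 145.   33. ] [-1.57e+00 -1.00e-03 -2.81e-01] 19.805173941244632 [-0.1  -0.12 -3.33] [-0.06  0.    0.04]
```

View pics/w5.png

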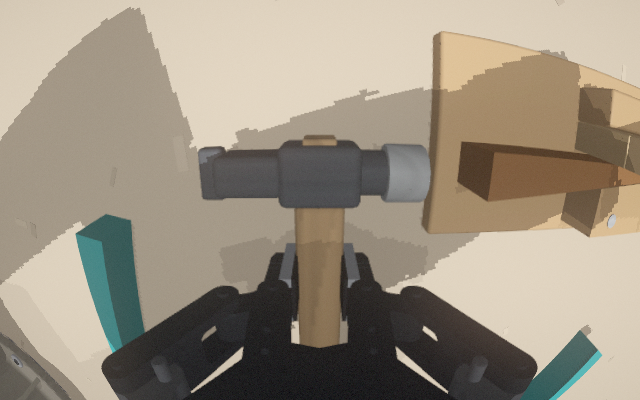

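View pics/s5c.png

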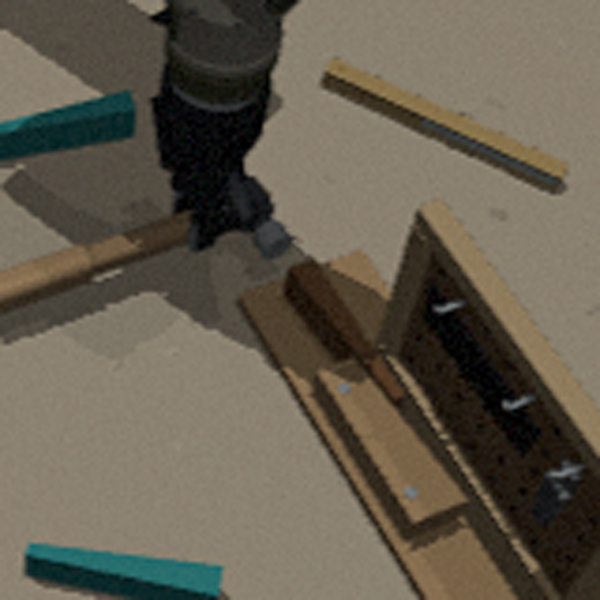

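```bash
python3 - <<'E'
from h import *
import pickle
im=pickle.load(open("w5.pkl","rb"))
cv2.imwrite("pics/w5c.png",cv2.resize(im["pixels"][120:220,380:530,::-1],(750,500),interpolation=cv2.INTER_CUBIC))
def stf(p):
    w=p[:2]-np.array([677,160.3]);c,s=np.cos(-.281),np.sin(-.281);return np.round([c*w[0]+s*w[1],-s*w[0]+c*w[1]],1)
for n,uv,z in(("wF",(490,199),48),("wRb",(460,142),14),("mid",(475,171),31),("face",(430,173),33),("peen",(200,174),33)): print(n,stf(fonz(im,*uv,z)))
E
```

```text
wF [-84.8 -21.2]
wRb [-86.4  -1.1]
mid [-85.  -12.7]
face [-109.4  -13.7]
peen [-213.5  -14. ]
```

View pics/w5c.png

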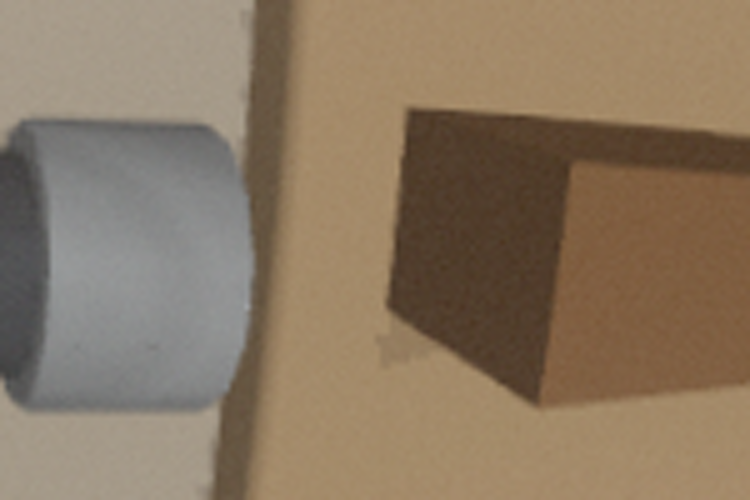

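Request:
step_arm(
  moves="-1 0.003 0.0015 0.001 0; -1 0.008 0.0015 0.001 0; -1 0.013 0.0015 0.001 0; -1 0.017 0.0015 0.001 0; -1 0.02 0.0015 0.001 0; -1 0.02 0.0015 0.001 0",
)

```text
t: 8.2
eef_pos: [526.2, 140.2, 30.9]
ee_rot: [-1.571, -0.001, -0.281]
contact_force: [0.1, -0.2, -4.1]
width: 19.8
```

Request:
step_arm(
  moves="-1 0.002 0 0 0; -1 0.004 0 0 0; -1 0.006 0 0 0; -1 0.008 0 0 0; -1 0.01 0 0 0; -1 0.012 0 0 0",
)

```text
t: 8.7
eef_pos: [536.7, 137.0, 30.7]
ee_rot: [-1.571, 0.0, -0.281]
contact_force: [-0.7, 1.0, -3.0]
width: 20.0
```

```bash
python3 look.py 6 wrist
```

```text
8.75 [537.2 136.9  30.8] [-1.571e+00 -1.000e-03 -2.810e-01] 19.840302211143083 [ 0.63  0.18 -4.08] [-0.11 -0.02  0.03]
```

View pics/w6.png

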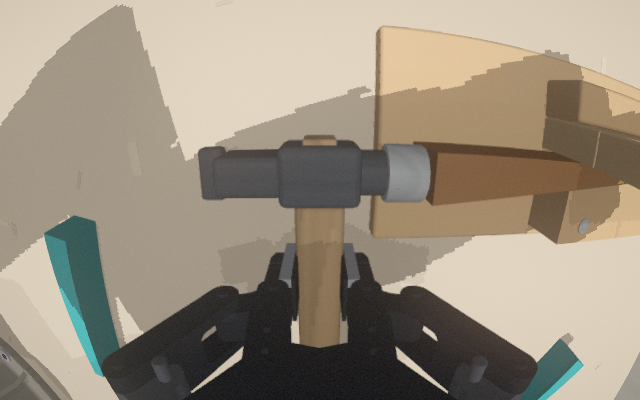

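Request:
step_arm(
  moves="-1 0.002 0 0 0; -1 0.004 0 0 0; -1 0.006 0 0 0; -1 0.008 0 0 0",
)

```text
t: 9.08
eef_pos: [544.5, 134.8, 30.8]
ee_rot: [-1.571, -0.0, -0.281]
contact_force: [-0.5, 0.8, -5.1]
width: 19.6
```

Request:
step_arm(
  moves="-1 -0.004 0 0 0; -1 -0.008 0 0 0; -1 -0.01 0 0 0; -1 -0.01 0 0 0",
)

```text
t: 9.42
eef_pos: [533.5, 137.8, 30.6]
ee_rot: [-1.571, 0.001, -0.28]
contact_force: [0.1, -0.1, -3.7]
width: 19.6
```

Request:
step_arm(
  moves="-1 0.003 0 0 0; -1 0.006 0 0 0; -1 0.009 0 0 0; -1 0.012 0 0 0; -1 0.014 0 0 0; -1 0.016 0 0 0; -1 0.018 0 0 0",
)

```text
t: 10.0
eef_pos: [552.1, 132.5, 30.7]
ee_rot: [-1.571, 0.0, -0.281]
contact_force: [-0.6, -0.4, -3.3]
width: 19.7
```

Request:
step_arm(
  moves="-1 -0.004 0 0 0; -1 -0.008 0 0 0; -1 -0.01 0 0 0; -1 -0.007 0 0 0; -1 -0.004 0 0 0; -1 -0.001 0 0 0; -1 0.001 0 0 0; -1 0.003 0 0 0; -1 0.005 0 0 0",
)

```text
t: 10.75
eef_pos: [556.7, 131.4, 30.7]
ee_rot: [-1.571, 0.001, -0.28]
contact_force: [-2.5, 2.9, -3.5]
width: 20.2
```

Request:
step_arm(
  moves="-1 -0.004 0 0 0; -1 -0.008 0 0 0; -1 -0.01 0 0 0; -1 -0.007 0 0 0; -1 -0.004 0 0 0; -1 -0.001 0 0 0; -1 0.001 0 0 0; -1 0.003 0 0 0; -1 0.004 0 0 0; -1 0.005 0 0 0",
)

```text
t: 11.58
eef_pos: [560.9, 130.2, 30.5]
ee_rot: [-1.571, 0.002, -0.28]
contact_force: [-4.3, 3.0, -1.5]
width: 19.4
```

Request:
step_arm(
  moves="-1 -0.004 0 0 0; -1 -0.008 0 0 0; -1 -0.01 0 0 0; -1 -0.007 0 0 0; -1 -0.004 0 0 0; -1 -0.001 0 0 0; -1 0.001 0 0 0; -1 0.003 0 0 0; -1 0.004 0 0 0; -1 0.005 0 0 0",
)

```text
t: 12.42
eef_pos: [566.0, 128.8, 30.5]
ee_rot: [-1.571, 0.001, -0.28]
contact_force: [-2.7, 3.1, -2.4]
width: 19.5
```

Request:
step_arm(
  moves="-1 -0.004 0 0 0; -1 -0.008 0 0 0; -1 -0.01 0 0 0; -1 -0.007 0 0 0; -1 -0.004 0 0 0; -1 -0.001 0 0 0; -1 0.001 0 0 0; -1 0.003 0 0 0; -1 0.004 0 0 0; -1 0.005 0 0 0",
)

```text
t: 13.25
eef_pos: [570.8, 127.4, 30.6]
ee_rot: [-1.571, 0.001, -0.28]
contact_force: [-1.8, 1.9, -1.6]
width: 20.1
```

Request:
step_arm(
  moves="-1 -0.004 0 0 0; -1 -0.008 0 0 0; -1 -0.01 0 0 0; -1 -0.007 0 0 0; -1 -0.004 0 0 0; -1 -0.001 0 0 0; -1 0.001 0 0 0; -1 0.003 0 0 0; -1 0.004 0 0 0; -1 0.005 0 0 0",
)

```text
t: 14.08
eef_pos: [573.5, 126.3, 30.3]
ee_rot: [-1.571, 0.005, -0.279]
contact_force: [-9.9, 1.2, 1.5]
width: 19.7
```

```bash
python3 look.py 7 wrist scene
```

```text
14.1833 [573.4 126.3  30.2] [-1.571  0.005 -0.279] 20.048232890653505 [-8.25  2.4   0.46] [0.55 1.3  0.37]
```

View pics/w7.png

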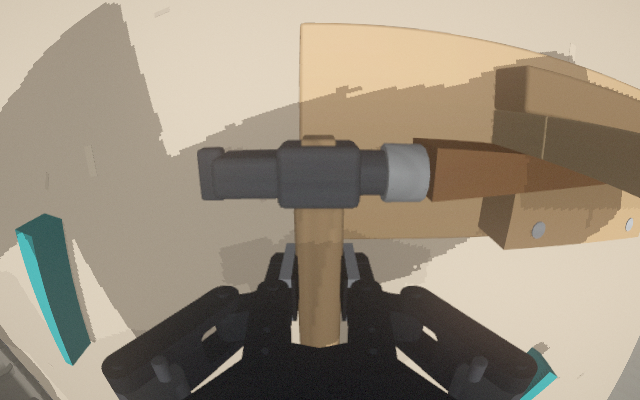

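View pics/s7.png

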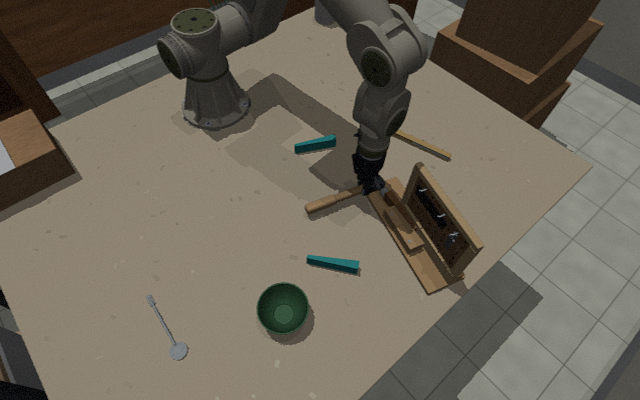

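Request:
step_arm(
  moves="-1 -0.004 0 0 0; -1 -0.008 0 0 0; -1 -0.01 0 0 0; -1 -0.007 0 0 0; -1 -0.005 0 0 0; -1 -0.003 0 0 0; -1 -0.002 0 0 0; -1 -0.001 0 0 0; -1 0 0 0 0; -1 0.001 0 0 0; -1 0.001 0 0 0",
)

```text
t: 15.1
eef_pos: [573.5, 126.2, 30.1]
ee_rot: [-1.571, 0.007, -0.279]
contact_force: [-9.8, 3.1, 1.9]
width: 19.9
```

```bash
python3 look.py 8
```

```text
15.1 [573.5 126.2  30.1] [-1.571  0.007 -0.279] 19.888124425397024 [-9.81  3.09  1.92] [0.53 1.59 0.45]
```

Request:
step_arm(
  moves="-1 -0.006 0 0 0; -1 -0.012 0 0 0; -1 -0.012 -0.0005 0 0; -1 -0.008 -0.0005 0 0; -1 -0.005 -0.0005 0 0; -1 -0.003 -0.0005 0 0; -1 -0.002 -0.0005 0 0; -1 -0.001 -0.0005 0 0; -1 0 -0.0005 0 0; -1 0.001 -0.0005 0 0; -1 0.001 -0.0005 0 0",
)

```text
t: 16.02
eef_pos: [573.7, 126.1, 30.5]
ee_rot: [-1.571, 0.009, -0.279]
contact_force: [-11.7, 2.7, 2.8]
width: 19.2
```

```bash
python3 look.py 9
```

```text
16.0167 [573.7 126.1  30.5] [-1.571  0.009 -0.279] 19.192179534807973 [-11.66   2.75   2.75] [0.77 2.01 0.6 ]
```

Request:
step_arm(
  moves="-1 -0.006 0 0 0; -1 -0.012 0 0 0; -1 -0.012 0 0 0; -1 -0.008 0 0 0; -1 -0.005 0 0 0; -1 -0.003 0 0 0; -1 -0.001 0 0 0; -1 0 0 0 0; -1 0.001 0 0 0; -1 0.002 0 0 0; -1 0.002 0 0 0",
)

```text
t: 16.93
eef_pos: [573.9, 125.8, 30.2]
ee_rot: [-1.572, 0.012, -0.278]
contact_force: [-16.8, 3.8, 5.4]
width: 19.8
```

Request:
step_arm(
  moves="-1 -0.006 0 0 0; -1 -0.012 0 0 0; -1 -0.016 0 0 0; -1 -0.016 0 0 0",
)

```text
t: 17.27
eef_pos: [564.5, 129.1, 31.4]
ee_rot: [-1.571, -0.001, -0.281]
contact_force: [-0.9, 0.7, -4.3]
width: 19.7
```

```bash
python3 look.py 10 wrist scene top; python3 - <<'E'
import cv2
a=cv2.imread("pics/s10.png"); cv2.imwrite("pics/s10c.png",cv2.resize(a[140:300,340:500],(600,600),interpolation=cv2.INTER_CUBIC))
E
```

```text
17.4167 [565.4 128.9  31.5] [-1.571e+00 -1.000e-03 -2.810e-01] 19.887469937087282 [ 0.69  0.12 -3.86] [-0.09  0.06  0.03]
```

View pics/w10.png

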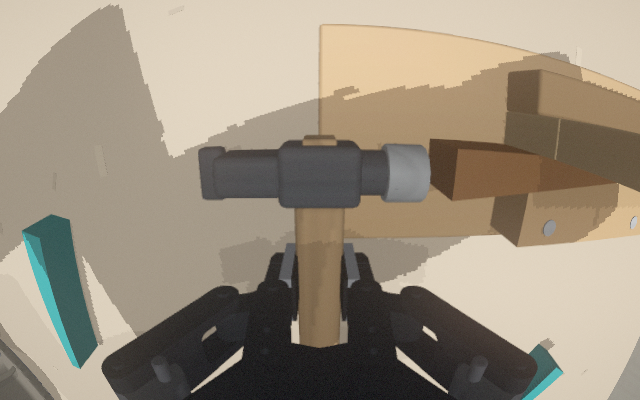

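View pics/s10c.png

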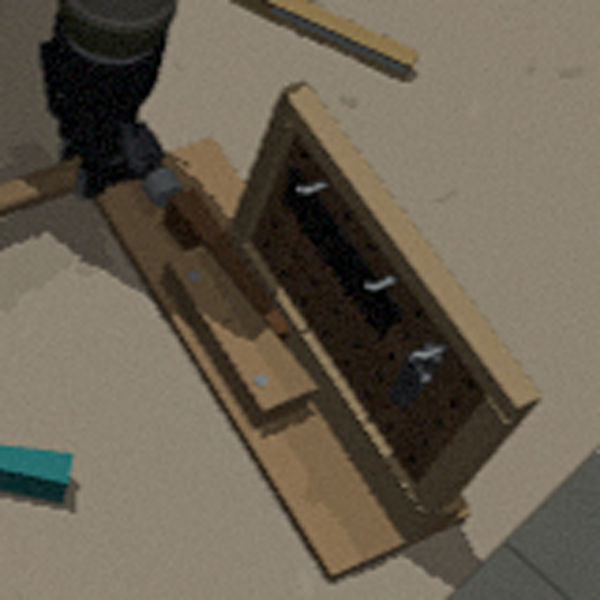

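```bash
python3 - <<'E'
from h import *
import pickle
T,S=pickle.load(open("cams.pkl","rb"))
c,s=np.cos(-.281),np.sin(-.281)
for lean in(0,.025,.05):
  out=[]
  for x,y in((0,0),(240,0),(0,-18),(240,-18)):
    Y=18+y*np.cos(lean)-200*np.sin(lean); Z=15+200*np.cos(lean)-y*np.sin(lean)*-1
    w=[677+c*x-s*Y,160.3+s*x+c*Y,Z]; out.append((np.round(proj(T,w),1).tolist(),np.round(proj(S,w),1).tolist()))
  print(lean,out)
a=cv2.imread("pics/t0.png") if 0 else cv2.imread("pics/top0.png"); b=cv2.imread("pics/t10.png")
cv2.imwrite("pics/cmpT.png",np.hstack([cv2.resize(i[45:145,215:295],None,fx=5,fy=5) for i in(a,b)]))
a=cv2.imread("pics/scene0.png"); b=cv2.imread("pics/s10.png")
cv2.imwrite("pics/cmpS.png",np.hstack([cv2.resize(i[155:285,390:490],None,fx=4,fy=4) for i in(a,b)]))
E
```

```text
0 [([222.4, 142.3], [420.5, 160.3]), ([248.7, 49.0], [484.9, 244.9]), ([229.7, 144.2], [414.0, 162.7]), ([255.9, 50.8], [477.7, 248.1])]
0.025 [([224.4, 142.8], [418.7, 161.0]), ([250.7, 49.5], [482.9, 245.8]), ([231.7, 144.7], [412.1, 163.5]), ([257.9, 51.4], [475.6, 249.1])]
0.05 [([226.5, 143.4], [416.8, 161.7]), ([252.7, 50.0], [480.9, 246.7]), ([233.8, 145.3], [410.2, 164.4]), ([259.8, 52.0], [473.5, 250.1])]
```

View pics/cmpT.png

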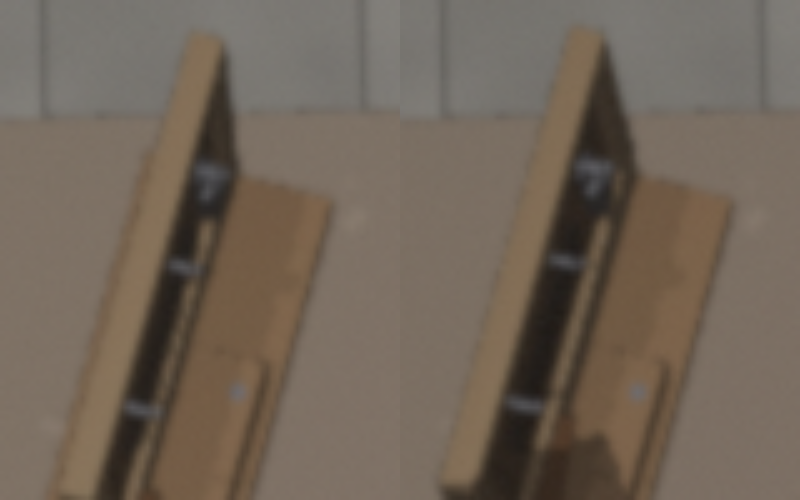

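View pics/cmpS.png

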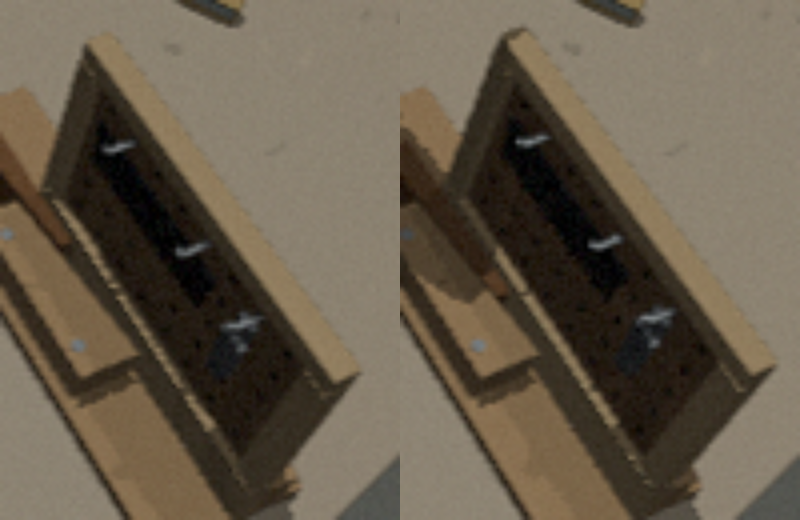

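Request:
step_arm(
  moves="-1 0.004 0 0 0; -1 0.008 0 0 0; -1 0.011 0 0 0; -1 0.013 0 0 0; -1 0.015 0 0 0; -1 0.016 0 0 0; -1 0.0165 0 0 0; -1 0.0165 0 0 0",
)

```text
t: 18.08
eef_pos: [573.9, 125.7, 30.0]
ee_rot: [-1.572, 0.013, -0.278]
contact_force: [-16.9, 3.9, 6.2]
width: 19.7
```

Request:
step_arm(
  moves="-1 -0.006 0 0 0; -1 -0.012 -0.0005 0 0; -1 -0.012 -0.0005 0 0; -1 -0.008 -0.0005 0 0; -1 -0.005 -0.0005 0 0; -1 -0.003 -0.0005 0 0; -1 -0.001 -0.0005 0 0; -1 0 -0.0005 0 0; -1 0.0003 -0.0005 0 0; -1 0.0003 -0.0005 0 0",
)

```text
t: 18.92
eef_pos: [574.0, 125.7, 30.6]
ee_rot: [-1.572, 0.013, -0.278]
contact_force: [-17.9, 4.5, 7.0]
width: 19.5
```

Request:
step_arm(
  moves="-1 -0.006 0 0 0; -1 -0.015 0 0 0; -1 -0.025 0 0 0; -1 -0.04 0 0 0; -1 -0.06 0 0 0; -1 -0.08 0 0 0; -1 -0.08 0 0 0; -1 -0.08 -0.01 0 0; -1 -0.08 -0.03 0 0; -1 -0.08 -0.06 0 0; -1 -0.08 -0.06 0 0",
)

```text
t: 19.83
eef_pos: [508.9, 146.9, 98.0]
ee_rot: [-1.567, -0.01, -0.281]
contact_force: [1.3, 0.7, -3.6]
width: 19.4
```

```bash
python3 look.py 11 wrist scene top
```

```text
19.9833 [505.2 146.4  92.6] [-1.57  -0.003 -0.281] 19.609438170501765 [-1.22  0.66 -3.81] [-0.03  0.07 -0.04]
```

View pics/w11.png

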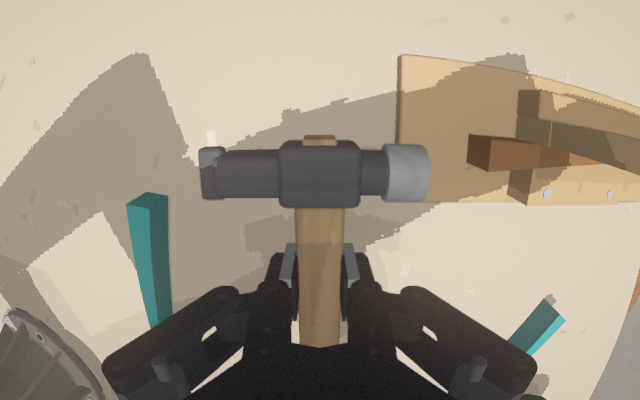

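View pics/s11.png

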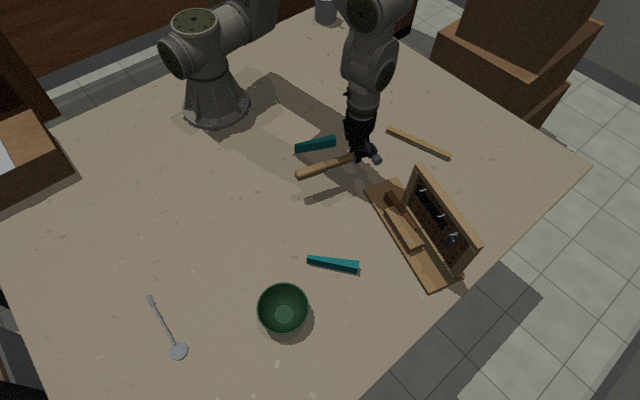

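Request:
step_arm(
  moves="-1 0.001 0 -0.01 0; -1 0.002 0 -0.03 0; -1 0.004 0 -0.06 0; -1 0.006 0 -0.095 0; -1 0.008 0 -0.13 0; -1 0.011 0 -0.165 0; -1 0.013 0 -0.2 0; -1 0.015 0 -0.235 0; -1 0.017 0 -0.265 0; -1 0.019 0 -0.29 0; -1 0.02 0 -0.305 0; -1 0.02 0 -0.305 0",
)

```text
t: 20.98
eef_pos: [437.1, -155.3, 90.8]
ee_rot: [-1.572, 0.001, -0.285]
contact_force: [0.8, -0.3, -4.3]
width: 19.8
```

Request:
step_arm(
  moves="-1 0 0.01 0 0; -1 0 0.025 0 0; -1 0 0.04 0 0; -1 0 0.055 0 0; -1 0 0.065 0 0; -1 0 0.07 0 0; -1 0 0.073 0 0; -1 0 0.075 0 0; -1 0 0.075 0 0",
)

```text
t: 21.73
eef_pos: [438.4, -151.9, 16.6]
ee_rot: [-1.571, 0.0, -0.281]
contact_force: [0.0, -0.1, -3.8]
width: 19.7
```

Request:
step_arm(
  moves="-1 0 0.001 0 0; -1 0 0.002 0 0; -1 0 0.003 0 0; -1 0 0.003 0 0",
)

```text
t: 22.07
eef_pos: [438.6, -152.1, 14.0]
ee_rot: [-1.571, -0.001, -0.281]
contact_force: [0.2, 0.2, -3.3]
width: 19.8
```

Request:
step_arm(
  moves="-1 0 0.0005 0 0; -1 0 0.001 0 0; -1 0 0.001 0 0; -1 0 0.001 0 0",
)

```text
t: 22.4
eef_pos: [438.5, -152.1, 12.8]
ee_rot: [-1.571, -0.0, -0.281]
contact_force: [0.3, 0.6, -2.7]
width: 19.4
```

Request:
step_arm(
  moves="-1 0 0.0003 0 0; -1 0 0.0006 0 0; -1 0 0.0006 0 0; -1 0 0.0006 0 0",
)

```text
t: 22.73
eef_pos: [438.5, -152.1, 12.6]
ee_rot: [-1.571, -0.0, -0.281]
contact_force: [-2.6, 0.5, 4.5]
width: 19.6
```

Request:
step_arm(
  moves="-0.7 0 0 0 0; -0.5 0 0 0 0; -0.3 0 0 0 0; -0.1 0 0 0 0; 0.1 0 0 0 0; 0.2 0 0 0 0; 0.2 0 0 0 0; 0.2 0 0 0 0; 0.2 0 0 0 0",
  newtons=40,
)

```text
t: 23.48
eef_pos: [438.5, -152.1, 12.2]
ee_rot: [-1.571, -0.0, -0.281]
contact_force: [-0.2, 0.4, -0.2]
width: 51.3
```

Request:
step_arm(
  moves="0.2 0 -0.005 0 0; 0.2 0 -0.015 0 0; 0.2 0 -0.03 0 0; 0.2 0 -0.055 0 0; 0.2 0 -0.085 0 0; 0.2 0 -0.115 0 0; 0.2 0 -0.145 0 0; 0.2 0 -0.17 0 0; 0.2 0 -0.18 0 0; 0.2 0 -0.18 0 0; 0.2 0 -0.18 0 0",
)

```text
t: 24.4
eef_pos: [438.5, -152.0, 191.9]
ee_rot: [-1.571, -0.001, -0.281]
contact_force: [0.3, 0.4, 0.2]
width: 51.5
```

```bash
python3 look.py 12 wrist scene top; python3 - <<'E'
from h import *
a=cv2.imread("pics/s11.png"); b=cv2.imread("pics/s12.png");c=cv2.imread("pics/s10.png")
cv2.imwrite("pics/cmp2.png",np.hstack([cv2.resize(i[155:285,370:490],None,fx=3,fy=3) for i in(a,b)]))
E
```

```text
24.55 [ 437.4 -151.5  190.3] [-1.57   0.003 -0.281] 51.18000190459591 [ 0.09 -0.13 -0.4 ] [-0.01 -0.02  0.03]
```

View pics/w12.png

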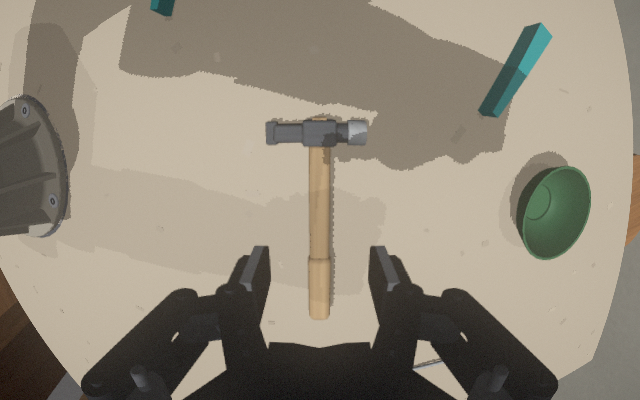

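View pics/s12.png

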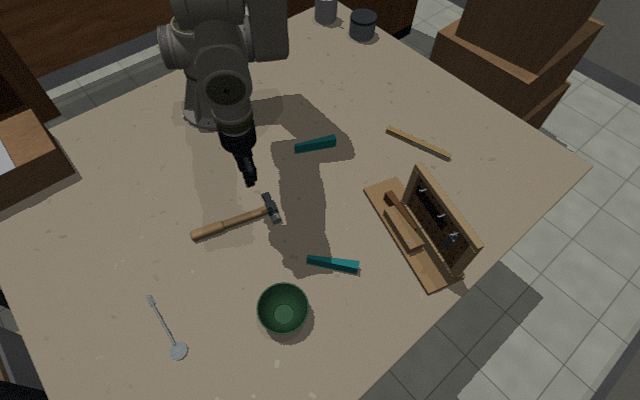

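View pics/cmp2.png

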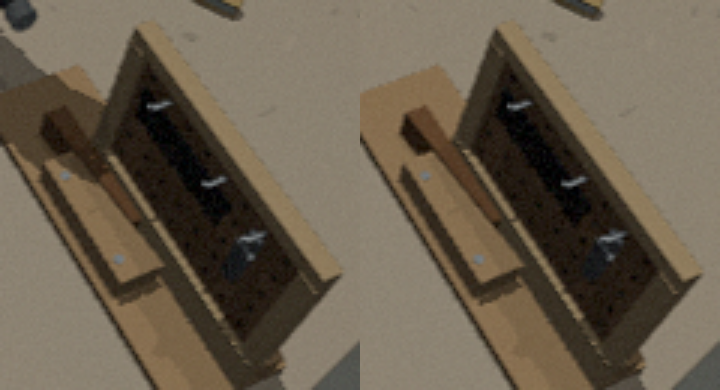

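```bash
python3 -c "
from bench import env
print(env.hand_in()); print(env.get_state()['t'])"
```

```text
the job is handed in; nothing more can be done
None
the job is handed in; nothing more can be done
```

The wedge is driven home and the panel stands upright. The hammer lies flat on the cabinet top, back where it started and well clear of the stand. I handed in at about 24.6 s, and the hand-in gives no verdict.

- **Grip:** I regripped the hammer about 3 mm lower before lifting, because the first grip pushed the hand up with about 10 N. It then held steady throughout.
- **Taps:** There were eleven light strokes, with the hammer drawn back 10–18 mm between them. The force was about 1–5 N while the wedge slid, then climbed through 10, 12 and 17 N to 18 N along the wedge (about 21 N with the vertical component). I read the force only at the end of each move, so brief peaks in between were not observed.
- **Tightness:** The last three taps, at 17–18 N, moved the wedge about 0.1 mm each at most, within the arm's reading noise. The butt ended roughly 45–50 mm outside the mouth.
- **Panel:** Its top edge shifted about 3.6 px in both the top and scene views. Going from the 0.05 rad lean to upright predicts about 4 px. It looked unchanged after the hammer was taken away.
- **Other things:** The bowl, the spoon and the fan look unmoved in the last scene picture, and the gripper was open and clear at 190 mm. I saw no check fail.

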